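# Load the dessert caddy

### The job

Get the wooden dessert caddy ready to go out to a table: stand the sugar shaker upright in its smallest steel ring, the sprinkle jar in the middle-sized ring and the cream pot in the largest ring, and lay the teaspoon flat and lengthwise in the long channel of the caddy, well within it. The yellow-capped spice jar and the cake fork do not go along: leave them where they are.

Things in the scene. Friction and masses are not known exactly. Their poses are not given: they have to be found in the camera images.
- caddy: Wooden tray, fixed, 190 (x) by 330 (y) mm, end handles stick out 17 more. Origin: centre of underside. Floor top 8 mm up, walls 8 thick to 22 mm. A divider (x -24 to -18 mm, top 20 mm) leaves, on the robot's side, a cutlery channel along y: centre line x -55.5 mm, inside 63 wide, 314 long, 14 deep. Beyond it three rings in varying order at x 35, y -102, 0, 102 mm.
- ring_small: Smallest steel ring holder, fixed on the caddy floor: inside diameter 58 mm, wall 3 mm, 20 mm high, open at the top; its axis is vertical. Origin: on the axis, at the caddy floor (8 mm above the work surface); its rim is 28 mm above the work surface.
- ring_medium: Middle-sized steel ring holder, like the small one but 70 mm inside diameter. Origin: on the axis, at the caddy floor.
- ring_large: Largest steel ring holder, like the small one but 86 mm inside diameter. Origin: on the axis, at the caddy floor.
- sugar_shaker: Round clear glass sugar shaker with white sugar and a domed grey pouring cap, 44 mm diameter, 90 mm high, standing upright. Origin: centre of its underside; z up.
- sprinkle_jar: Squat round jar of coloured sweets with a black screw lid, 54 mm diameter, 75 mm high, standing upright, closed. Origin: centre of its underside; z up.
- cream_pot: Open pot of plain white stoneware, 68 mm diameter, 66 mm high, empty, standing upright; take it round the body from above. Origin: centre of its underside; z up.
- teaspoon: Plain metal teaspoon, flat, 132 mm long (its x axis), 28 mm wide at the bowl, 11 mm high. Origin: centre of its bounding box, at the underside; z up. It lies on the work surface. Take it across the middle (19 mm wide there) with the fingertips right down at the surface: its widest edge is only 5 mm up and it slips out of a higher grip.
- spice_jar: Look-alike of the shaker that stays: squarish spice jar with green herbs and a yellow cap, 42 mm wide, 96 mm high, standing upright. Origin: centre of its underside.
- cake_fork: Look-alike of the teaspoon that stays: plain metal cake fork with tines lying flat, 144 mm long (its x axis), 20 mm wide, 11 mm high. Origin: centre of its bounding box, at the underside.
There are look-alikes about, which are no part of the job. Leave any orange or red look-alike of the spice_jar alone.

How it is judged:
By the outcome, as a careful person would: the job done as asked, in the order asked, and still so for the second after the job is handed in, with the robot touching nothing.
It also fails if it takes over 99 s, if anything falls off the work surface, if the arm or the gripper's body presses on something with over 40 N, if the wrist force passes 120 N, or if a joint passes its speed limit or range.

### The arm

A 6-joint arm with a two-finger parallel gripper is mounted at the origin on a cart in front of the work surface, level with it; the furniture and walls round the work are solid. World frame = base frame: x ahead of the robot, y to its left, z up, the work surface at z = 0. Lengths are in m, angles in rad, forces in N, time in s.
With the tool pointing down it reaches from about 0.35 to 0.875 m from the base axis. Payload 4.2 kg.
Tool frame: the origin (TCP) lies midway between the tips of the shut fingers; the grasp point (between the pads) lies 19 mm behind it; z points along the fingers, y is the line along which they close (so a half turn about z gives the same grasp; the last joint's range is limited). The gripper opens to 85 mm and grips with 20 to 120 N. Pads are 22 mm wide; open, the fingers measure 114 mm over their backs; the gripper's body (76 mm by 85 mm) begins 54 mm behind the grasp point. The pads swing forward as they close: fully open they stand 13 mm farther back than shut.
Start: joints at [1.436, 0.385, 0.008, 0, -1.194, -0.259], TCP at [0.24, 0.577, 0.231] pointing down, gripper open.
Joint ranges: [-3.14, 3.14], [-1.21, 2.06], [-1.07, 1.41], [-3.16, 2.05], [-2.99, -0.16], [-3.1, 3.1]. Speed limits (rad/s): [2.79, 2.79, 3.14, 3.14, 3.14, 3.14].

### API

Orientations are given as a rotation vector (axis times angle).
In Python, from station import manip, optics gives the robot as it stands.
- The arm moves only by the shell command python3 -m jog 'ROWS' [FORCE]. ROWS is JSON, a list that holds one entry, the list of rows, each a list of 5 numbers: the shift along the world's x, y, z in units of 500 mm (1.0 is 500 mm), then the turn about the world's z in units of 180 degrees (1.0 is 180 degrees), then the opening, from 0 (shut) to 1 (fully open). A call has 1 to 8 rows; each row is the pose to reach, as a shift and turn from the pose commanded when the call began, turning the shorter way round; what a row does not reach only later rows make up. A row lasts 1/12 s, in which the tool goes at most 41.7 mm and 7.16 degrees, less where a joint would pass 70% of its speed; a pose out of reach is approached as far as the arm can. A call with a number of a shift or a turn outside -1 to 1 is refused whole. A call with a gripper value outside its range is refused whole. The fingers move at their own pace and stop on an object; FORCE is the grip in N (left out, the last holds). Time passes only in rows, so rows that repeat a pose let the fingers close. It gives the time, the measured TCP pose, the force, the opening and the grip force at its end, in the units of the state.
- manip.state(): the state, without advancing time (a new reading comes with each control period).
- optics.read_camera(name): name is "scene" or "top"; returns a dict with "frame" (384x512x3 uint8, blue, green, red), "range_z" (384x512 float32, m along the optical axis (not along the pixel's ray), 0 where there is no reading), "fovy" (degrees; the focal length in pixels is half the picture's height over the tangent of half this angle, whatever the lens; pixels are square), "cx", "cy" (the principal point, pixels), "k1" (the pictures are not rectified: a ray, as slopes to the right and down, at radius r is drawn at 1 + k1 r^2 times it, then the intrinsics apply), "cam_to_world" (4x4, takes a point from camera to world coordinates). Camera axes: x right, y down, z forward; pixel columns grow to the right and rows downward; lengths in m; the calibration is good to about 2 mm. A picture is of the moment at which its call begins.
- manip.hand_in(): hands the job in; it is judged then, once.
The state is a dict: "time_s": time; "joints": joint angles; "joint_vel": joint speeds; "effort": joint torques, N m; "ee_pos": TCP position; "tool_rot": TCP orientation; "contact_force": force on the tool from outside, world axes, zero at the start; "torque": the same for the moment, N m; "width": finger opening in m; "finger_force": force on a finger pad.
Only numpy, scipy, OpenCV 4.12 (cv2) and the standard library are available. Lean on these libraries where they do the work, as an engineer would, in place of code of your own. Each camera call takes 0.05 s, during which the arm holds its last target. There are 200 camera calls.

## Working session

There is one attempt and no reset: what is moved stays moved. The work goes in short steps, Python scripts to look and compute and a shell command to move; the robot and the scene stay as the last step left them, time stands still between calls to the robot, and variables do not carry over. Pictures are saved under pics/ and viewed, at most 14 in all, crops included, and the job is handed in when it is done.

```bash
ls; mkdir -p pics
cat > h.py <<'E'
import numpy as np, cv2
from station import manip, optics
def cam(n):
    c=optics.read_camera(n); c['f']=192/np.tan(np.radians(c['fovy'])/2); return c
def world(c):
    "world xyz of all pixels from depth"
    h,w=c['range_z'].shape
    K=np.array([[c['f'],0,c['cx']],[0,c['f'],c['cy']],[0,0,1.]])
    v,u=np.mgrid[:h,:w]
    p=np.stack([u,v],-1).reshape(-1,1,2).astype(float)
    s=cv2.undistortPoints(p,K,np.array([c['k1'],0,0,0,0.])).reshape(h,w,2)
    d=np.dstack([s,np.ones((h,w))])
    T=np.array(c['cam_to_world'])
    D=d@T[:3,:3].T
    return D*c['range_z'][...,None]+T[:3,3], D, T[:3,3]
def plane(D,o,u,v,z):
    d=D[int(v),int(u)]; return o+d*(z-o[2])/d[2]
E
python3 - <<'E'
from h import *
for n in('scene','top'):
    c=cam(n); W,D,o=world(c); print(n,c['fovy'],c['cx'],c['cy'],c['k1'],o.round(3),D[192,256].round(2),(c['range_z']==0).mean())
    cv2.imwrite(f'pics/{n}0.png',cv2.resize(c['frame'],(768,576)))
print(manip.state())
E
```

```text
pics
scene 57.40241282725582 258.569285338271 193.9058078575445 -0.04235541080721701 [-0.085 -0.396  0.625] [ 0.69  0.41 -0.6 ] 0.004216512044270833
top 45.85366663575208 262.0605799998379 190.05023324899824 -0.10722841436180738 [ 0.448 -0.031  1.49 ] [ 0.05  0.01 -1.  ] 0.003957112630208333
{'time_s': 0.1, 'joints': array([ 1.43560596e+00,  3.85495510e-01,  6.76658706e-03, -4.29618859e-04,
       -1.19399946e+00, -2.58588641e-01]), 'joint_vel': array([-0.00105556, -0.00120519,  0.00330124,  0.001048  ,  0.00035478,
       -0.00019258]), 'effort': array([-4.03975209e-04, -3.93317699e+01,  1.88930154e+01,  4.19802144e+00,
       -2.55031671e-03,  4.30226734e-06]), 'ee_pos': array([0.23959302, 0.57669131, 0.2303238 ]), 'tool_rot': array([ 3.07893247e+00, -6.14419872e-01, -4.38665867e-04]), 'contact_force': array([-0.50032647, -0.33836831, -0.32087624]), 'torque': array([-0.02699819, -0.02664351, -0.0047491 ]), 'finger_force': 0.0, 'width': 0.08556252407673991}
```

View pics/scene0.png

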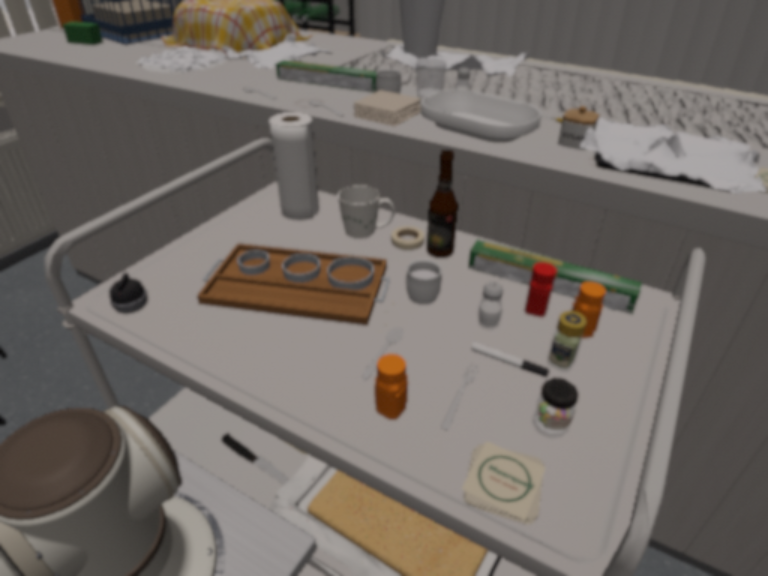

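View pics/top0.png

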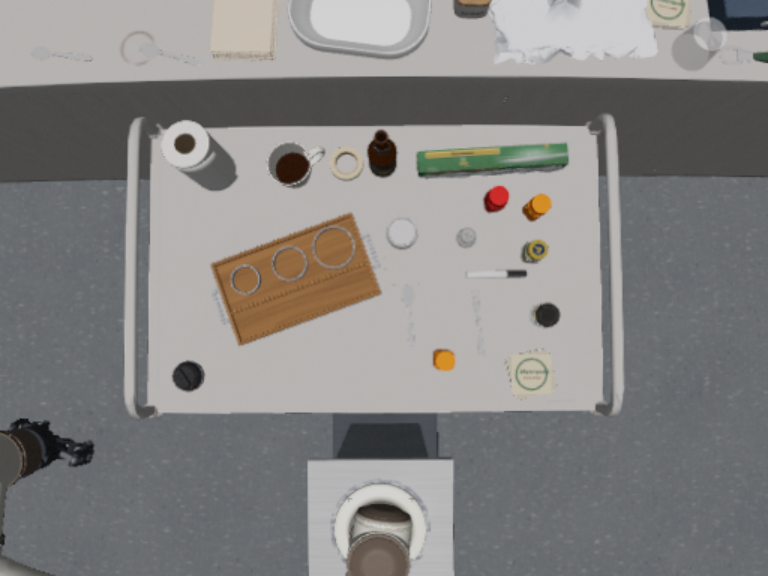

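The top view (768x576) shows the caddy at (296,280) with its small, medium and large rings at (245,279), (290,263) and (334,247). The other items are the pot (402,234), shaker (467,237), sprinkle jar (546,315), teaspoon (409,312, bowl up) and fork (478,325). The yellow spice jar is at (537,251). The other orange and red jars and the knife stay where they are.

```bash
cat > meas.py <<'E'
from h import *
c=cam('top'); W,D,o=world(c); Z=W[...,2]
tab=Z[150:260,110:390]; print('table z med',np.median(tab[tab<.01]).round(4), 'sd',np.std(tab[abs(tab)<.006]).round(4))
m=((Z>.03)&(Z<.3)).astype(np.uint8); m[:82]=0;m[275:]=0;m[:,:100]=0;m[:,398:]=0
n,l,s,ct=cv2.connectedComponentsWithStats(m)
for i in range(1,n):
    if s[i,4]<25: continue
    P=W[l==i]; zt=np.percentile(P[:,2],95); top=P[P[:,2]>zt-.012]
    (a,r)=cv2.minEnclosingCircle(top[:,:2].astype(np.float32))
    print('obj',(ct[i]*1.5).round(),s[i,4],'ztop %.3f'%zt,'circ',np.round(a,4),'d %.3f'%(2*r),'mean',top[:,:2].mean(0).round(4))
hsv=cv2.cvtColor(c['frame'],cv2.COLOR_BGR2HSV)
# caddy wood
w=((hsv[...,0]<18)&(hsv[...,1]>110)).astype(np.uint8); w[:,:130]=0;w[:,260:]=0;w[:130]=0;w[240:]=0
w=cv2.morphologyEx(w,cv2.MORPH_CLOSE,np.ones((15,15)))
k=max(cv2.findContours(w,0,2)[0],key=cv2.contourArea)
P=np.array([plane(D,o,u,v,.022)[:2] for u,v in k[:,0]],np.float32)
print('caddy',cv2.minAreaRect(P))
# thin cutlery
g=c['frame'].astype(int)
for nm,(x0,x1,y0,y1) in dict(spoon=(262,285,182,236),fork=(308,328,186,244)).items():
    sub=c['frame'][y0:y1,x0:x1].astype(float); bg=np.median(sub.reshape(-1,3),0)
    q=(abs(sub-bg).max(2)>9); q2=(Z[y0:y1,x0:x1]>.004)
    for t,mm in(('col',q),('dep',q2)):
        v,u=np.nonzero(mm)
        if len(u)<10: continue
        P=np.array([plane(D,o,a+x0,b+y0,.005)[:2] for a,b in zip(u,v)],np.float32); print(nm,t,len(u),cv2.minAreaRect(P))
T=[cv2.resize(c['frame'][80:260,130:380],None,fx=3.2,fy=3.2,interpolation=cv2.INTER_CUBIC)]
cv2.imwrite('pics/crop1.png',T[0])
E
python3 meas.py
```

```text
table z med 0.0012 sd 0.0028
obj [153. 128.] 30 ztop 0.071 circ [0.8762 0.4891] d 0.011 mean [0.8772 0.4893]
obj [197. 155.] 1438 ztop 0.232 circ [0.7927 0.3581] d 0.106 mean [0.7878 0.3619]
obj [382. 153.] 459 ztop 0.228 circ [ 0.7992 -0.0113] d 0.029 mean [ 0.7987 -0.0115]
obj [291. 163.] 802 ztop 0.096 circ [0.7868 0.1755] d 0.113 mean [0.791  0.1802]
obj [491. 158.] 1591 ztop 0.052 circ [ 0.8072 -0.2494] d 0.327 mean [ 0.8029 -0.2466]
obj [496. 198.] 219 ztop 0.101 circ [ 0.711  -0.2517] d 0.044 mean [ 0.7102 -0.2516]
obj [538. 206.] 221 ztop 0.101 circ [ 0.6943 -0.341 ] d 0.043 mean [ 0.6933 -0.3405]
obj [402. 233.] 362 ztop 0.067 circ [ 0.6391 -0.0518] d 0.067 mean [ 0.6393 -0.0521]
obj [465. 238.] 137 ztop 0.092 circ [ 0.628  -0.1874] d 0.034 mean [ 0.6275 -0.1867]
obj [534. 251.] 221 ztop 0.101 circ [ 0.5966 -0.332 ] d 0.043 mean [ 0.5971 -0.3312]
obj [545. 314.] 250 ztop 0.081 circ [ 0.4648 -0.3546] d 0.052 mean [ 0.4639 -0.354 ]
obj [443. 359.] 165 ztop 0.101 circ [ 0.3723 -0.1355] d 0.041 mean [ 0.3713 -0.1368]
obj [186. 376.] 287 ztop 0.060 circ [0.3329 0.4145] d 0.053 mean [0.3361 0.4123]
caddy ((0.5452240705490112, 0.1804896891117096), (0.18675163388252258, 0.32519322633743286), 19.648542404174805)
spoon col 35 ((0.4745522141456604, -0.06538063287734985), (0.1311139464378357, 0.03437761217355728), 15.117809295654297)
spoon dep 271 ((0.4663858711719513, -0.06810808181762695), (0.07204262912273407, 0.16678567230701447), 89.61614227294922)
fork col 52 ((0.4421619772911072, -0.21593701839447021), (0.12931907176971436, 0.01711137965321541), 6.019744873046875)
fork dep 250 ((0.44899412989616394, -0.2137734293937683), (0.06254617124795914, 0.18675948679447174), 89.31995391845703)
```

View pics/crop1.png

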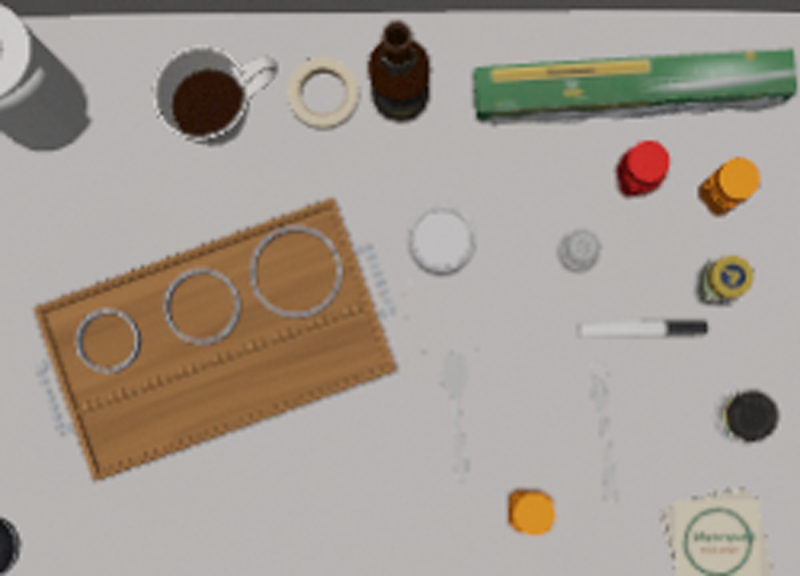

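The crop (3.2x, offset 130,80) shows the spoon's bowl top at about (454,348) and its handle end at (463,480). The caddy's yaw is about +20°. Next I'll refine the spoon and rings using both views.

```bash
cat > m2.py <<'E'
from h import *
C=np.array([.5452,.1805]);th=np.radians(19.65);R=np.array([[np.cos(th),-np.sin(th)],[np.sin(th),np.cos(th)]])
for n in('top','scene'):
    c=cam(n);W,D,o=world(c)
    P=o+D*((.028-o[2])/D[...,2])[...,None]; L=(P[...,:2]-C)@R
    hsv=cv2.cvtColor(c['frame'],cv2.COLOR_BGR2HSV)
    g=(hsv[...,1]<80)&(D[...,2]<0)
    for y,d in((102,64),(0,76),(-102,92)):
        r=np.hypot(L[...,0]-.035,L[...,1]-y/1000); m=g&(r<d/2000+.008)&(r>d/2000-.014)
        q=L[m].astype(np.float32)
        A=np.c_[2*q,np.ones(len(q))];s=np.linalg.lstsq(A,(q**2).sum(1),rcond=None)[0]
        print(n,'ring',len(q),'local',s[:2].round(4),'d',(2*np.sqrt(s[2]+s[0]**2+s[1]**2)).round(4),'world',(C+R@s[:2]).round(4))
    P5=o+D*((.004-o[2])/D[...,2])[...,None]
    G=cv2.cvtColor(c['frame'],cv2.COLOR_BGR2GRAY).astype(np.float32); bg=cv2.medianBlur(G.astype(np.uint8),31).astype(np.float32)
    m=(abs(G-bg)>5)&(D[...,2]<0)&(P5[...,0]>.385)&(P5[...,0]<.57)&(P5[...,1]>-.105)&(P5[...,1]<-.04)
    q=P5[m][:,:2].astype(np.float32)
    mu=q.mean(0);w,V=np.linalg.eigh(np.cov(q.T));a=V[:,1]*np.sign(V[0,1]);t=(q-mu)@a
    print(n,'spoon',len(q),mu.round(4),'dir deg',np.degrees(np.arctan2(a[1],a[0])).round(1),'ends',(mu+a*t.min()).round(4),(mu+a*t.max()).round(4),'rect',cv2.minAreaRect(q))
    if n=='scene':cv2.imwrite('pics/s2.png',cv2.resize(c['frame'][130:300,200:420],None,fx=3.4,fy=3.4,interpolation=cv2.INTER_CUBIC))
    # reproject scene to ground at 4mm
    x,y=np.meshgrid(np.arange(.60,.36,-.0005),np.arange(-.01,-.13,-.0005),indexing='ij')
    T=np.array(c['cam_to_world']);K=np.array([[c['f'],0,c['cx']],[0,c['f'],c['cy']],[0,0,1.]])
    Ti=np.linalg.inv(T);pts=np.stack([x.ravel(),y.ravel(),np.full(x.size,.004)],1)
    uv=cv2.projectPoints(pts,cv2.Rodrigues(Ti[:3,:3])[0],Ti[:3,3],K,np.array([c['k1'],0,0,0,0.]))[0].reshape(*x.shape,2).astype(np.float32)
    im=cv2.remap(c['frame'],uv[...,0],uv[...,1],cv2.INTER_CUBIC)
    cv2.imwrite(f'pics/ortho_{n}.png',im)
a=[cv2.imread(f'pics/ortho_{n}.png') for n in('top','scene')]
a=cv2.convertScaleAbs(np.hstack(a),alpha=2.2,beta=-180)
cv2.imwrite('pics/ortho.png',a); print(a.shape)
E
python3 m2.py
```

```text
top ring 115 local [0.0349 0.1014] d 0.0605 world [0.544  0.2877]
top ring 134 local [ 0.0349 -0.    ] d 0.0723 world [0.5781 0.1922]
top ring 161 local [ 0.0358 -0.1019] d 0.0885 world [0.6132 0.0966]
top spoon 121 [ 0.4878 -0.0658] dir deg 3.9 ends [ 0.3993 -0.0718] [ 0.5348 -0.0626] rect ((0.46922582387924194, -0.06433149427175522), (0.03662683442234993, 0.13833464682102203), 85.00846862792969)
scene ring 163 local [0.0332 0.1003] d 0.0597 world [0.5427 0.2862]
scene ring 195 local [ 0.0326 -0.0016] d 0.0719 world [0.5764 0.1899]
scene ring 267 local [ 0.033  -0.1031] d 0.0895 world [0.611  0.0945]
scene spoon 398 [ 0.4506 -0.0822] dir deg 15.2 ends [ 0.3847 -0.1001] [ 0.5313 -0.0602] rect ((0.4581894874572754, -0.08076909929513931), (0.1490088552236557, 0.04890623688697815), 5.686187744140625)
(480, 480, 3)
```

View pics/ortho.png

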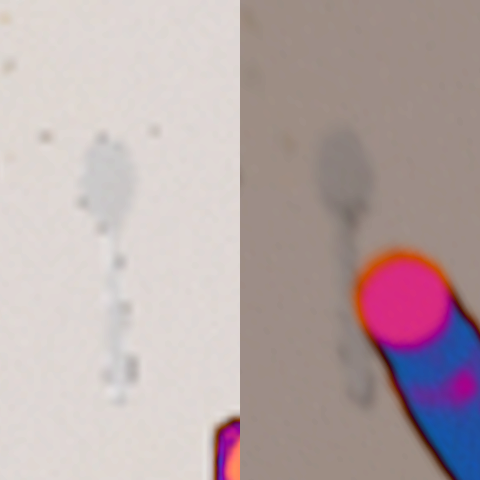

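Ortho view (0.5 mm/px): in the left panel the spoon's bowl tip is at (106,135) and its handle end at (119,402). In the right panel they are at (341,128) and (361,407). That puts the spoon centre at about (.466,-.0665) with a yaw of about 3.5°. The rings agree to 2 mm between views and the caddy yaw is 19.6°. I'll move toward the shaker first, turning so the fingers close along the caddy's x axis.

```bash
python3 -m jog '[[[0.03,-0.06,0,-0.03,1],[0.07,-0.14,0,-0.07,1],[0.11,-0.22,0,-0.11,1],[0.15,-0.3,0,-0.15,1],[0.19,-0.37,0,-0.19,1],[0.22,-0.44,0,-0.22,1],[0.26,-0.51,0,-0.25,1],[0.29,-0.58,0,-0.266,1]]]' 40
python3 -m jog '[[[0.04,-0.07,0,0,1],[0.07,-0.14,0,0,1],[0.11,-0.22,0,0,1],[0.15,-0.29,0,0,1],[0.18,-0.36,0,0,1],[0.22,-0.44,0,0,1],[0.25,-0.51,0,0,1],[0.28,-0.58,0,0,1]]]'
```

```text
time_s: 0.92
ee_pos: [0.3855, 0.2854, 0.2315]
tool_rot: [-2.563, 1.816, -0.0]
contact_force: [0.9, 0.1, 0.1]
width: 0.0856
finger_force: 0.0
time_s: 1.58
ee_pos: [0.5253, -0.005, 0.2314]
tool_rot: [-2.566, 1.812, -0.0]
contact_force: [0.2, 1.3, 0.7]
width: 0.0854
finger_force: 0.0
```

```bash
python3 -m jog '[[[0.03,-0.06,0,0,1],[0.07,-0.12,-0.02,0,1],[0.1,-0.19,-0.05,0,1],[0.14,-0.25,-0.07,0,1],[0.17,-0.31,-0.09,0,1],[0.2,-0.35,-0.1,0,1],[0.206,-0.367,-0.11,0,1],[0.206,-0.367,-0.12,0,1]]]'
python3 -m jog '[[[0,0,-0.06,0,1],[0,0,-0.12,0,1],[0,0,-0.18,0,1],[0,0,-0.23,0,1],[0,0,-0.27,0,1],[0,0,-0.286,0,1],[0,0,-0.286,0,1],[0,0,-0.286,0,0.3]]]'
python3 -m jog '[[[0,0,0,0,0.3],[0,0,0,0,0.3],[0,0,0,0,0.3],[0,0,0,0,0.3],[0,0,0,0,0.3],[0,0,0,0,0.3]]]'
```

```text
time_s: 2.25
ee_pos: [0.628, -0.1882, 0.1699]
tool_rot: [2.563, -1.815, -0.001]
contact_force: [0.3, -0.3, -0.2]
width: 0.0854
finger_force: 0.0
time_s: 2.92
ee_pos: [0.6282, -0.1857, 0.0293]
tool_rot: [-2.567, 1.81, -0.002]
contact_force: [0.3, -0.2, 0.6]
width: 0.0753
finger_force: 0.0
time_s: 3.42
ee_pos: [0.629, -0.1865, 0.0306]
tool_rot: [-2.566, 1.81, -0.005]
contact_force: [-1.0, 1.1, 6.0]
width: 0.0389
finger_force: 39.8
```

```bash
python3 -m jog '[[[0,0,0.02,0,0.3],[0,0,0.06,0,0.3],[0,0,0.12,0,0.3],[0,0,0.18,0,0.3],[0,0,0.22,0,0.3],[0,0,0.24,0,0.3],[0,0,0.24,0,0.3]]]'
python3 - <<'E'
from h import *
c=cam('scene'); cv2.imwrite('pics/s3.png',cv2.resize(c['frame'][60:260,230:430],None,fx=3,fy=3,interpolation=cv2.INTER_CUBIC))
E
```

```text
time_s: 4.0
ee_pos: [0.629, -0.1866, 0.1515]
tool_rot: [-2.564, 1.81, -0.008]
contact_force: [0.4, -0.3, -0.5]
width: 0.0391
finger_force: 40.1
```

View pics/s3.png

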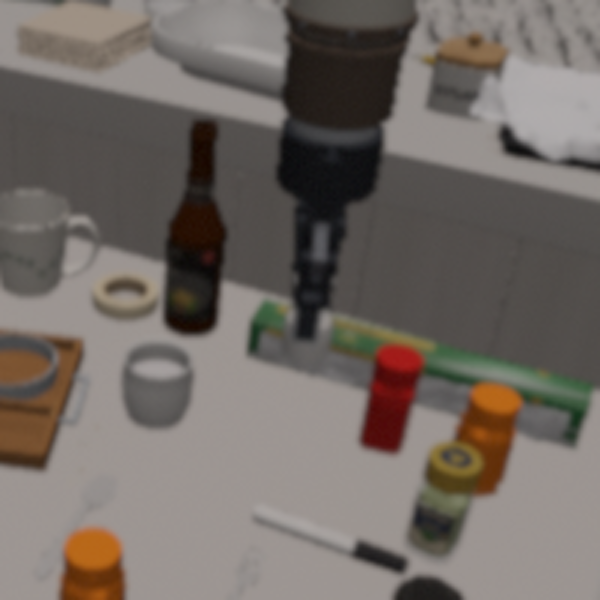

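The shaker is held upright at (310,330) in the crop. I'll carry it to the small ring.

```bash
python3 -m jog '[[[-0.003,0.02,0,0,0.3],[-0.01,0.06,0,0,0.3],[-0.02,0.12,0,0,0.3],[-0.035,0.19,0,0,0.3],[-0.05,0.26,0,0,0.3],[-0.06,0.33,0,0,0.3],[-0.07,0.4,0,0,0.3],[-0.085,0.47,0,0,0.3]]]'
python3 -m jog '[[[-0.012,0.07,0,0,0.3],[-0.025,0.14,0,0,0.3],[-0.04,0.21,0,0,0.3],[-0.05,0.28,0,0,0.3],[-0.06,0.35,0,0,0.3],[-0.075,0.42,0,0,0.3],[-0.082,0.46,0,0,0.3],[-0.084,0.477,0,0,0.3]]]'
python3 -m jog '[[[0,0,-0.03,0,0.3],[0,0,-0.08,0,0.3],[0,0,-0.12,0,0.3],[0,0,-0.13,0,0.3],[0,0,-0.13,0,0.3]]]'
python3 - <<'E'
from h import *
c=cam('top'); cv2.imwrite('pics/t3.png',cv2.resize(c['frame'][120:240,100:260],None,fx=4,fy=4,interpolation=cv2.INTER_CUBIC))
c=cam('scene'); cv2.imwrite('pics/s4.png',cv2.resize(c['frame'][80:230,100:300],None,fx=4,fy=4,interpolation=cv2.INTER_CUBIC))
E
```

```text
time_s: 4.72
ee_pos: [0.5834, 0.0505, 0.146]
tool_rot: [2.564, -1.81, -0.004]
contact_force: [1.4, 0.5, -1.7]
width: 0.0387
finger_force: 40.0
time_s: 5.38
ee_pos: [0.541, 0.29, 0.1458]
tool_rot: [2.567, -1.805, -0.002]
contact_force: [0.5, -0.8, -1.7]
width: 0.039
finger_force: 40.0
time_s: 5.8
ee_pos: [0.5415, 0.2855, 0.0802]
tool_rot: [2.56, -1.809, -0.003]
contact_force: [1.2, -0.9, -0.4]
width: 0.039
finger_force: 40.0
```

View pics/s4.png

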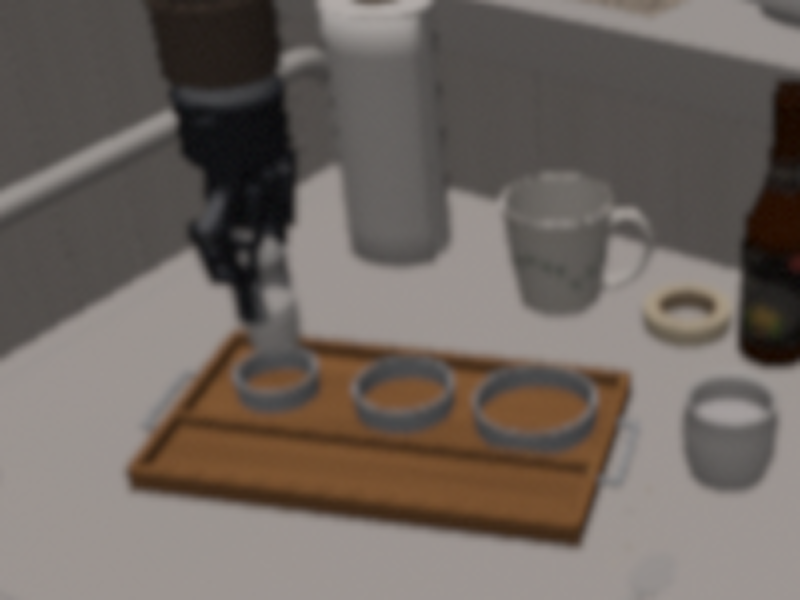

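The shaker's base at (275,360) hovers over the small ring at (277,380), so I'll lower and release it.

```bash
python3 -m jog '[[[0.003,0.002,-0.02,0,0.3],[0.003,0.002,-0.05,0,0.3],[0.003,0.002,-0.07,0,0.3],[0.003,0.002,-0.082,0,0.3],[0.003,0.002,-0.087,0,0.3],[0.003,0.002,-0.087,0,0.3],[0.003,0.002,-0.087,0,0.3]]]'
```

```text
time_s: 6.48
ee_pos: [0.5452, 0.2884, 0.0402]
tool_rot: [-2.566, 1.811, -0.001]
contact_force: [0.5, -0.6, -1.9]
width: 0.039
finger_force: 40.1
```

```bash
python3 -m jog '[[[0,0,-0.003,0,0.3],[0,0,-0.006,0,0.3],[0,0,-0.006,0,0.3],[0,0,-0.006,0,0.5],[0,0,-0.006,0,0.7],[0,0,-0.006,0,0.9],[0,0,-0.006,0,0.9],[0,0,-0.006,0,0.9]]]'
python3 -m jog '[[[0,0,0.02,0,0.9],[0,0,0.07,0,0.9],[0,0,0.14,0,0.9],[0,0,0.21,0,0.9],[0,0,0.26,0,1],[0,0,0.28,0,1]]]'
```

```text
time_s: 7.15
ee_pos: [0.5448, 0.2881, 0.0367]
tool_rot: [2.566, -1.812, 0.0]
contact_force: [-0.3, -1.0, 0.0]
width: 0.0768
finger_force: 0.0
time_s: 7.65
ee_pos: [0.5467, 0.2893, 0.1827]
tool_rot: [-2.56, 1.806, -0.005]
contact_force: [0.3, 0.6, 0.2]
width: 0.0857
finger_force: 0.0
```

```bash
python3 -m jog '[[[-0.01,-0.06,0,0,1],[-0.02,-0.14,0,0,1],[-0.03,-0.22,0,0,1],[-0.04,-0.3,0,0,1],[-0.05,-0.38,0,0,1],[-0.06,-0.46,0,0,1],[-0.07,-0.54,0,0,1],[-0.08,-0.62,0,0,1]]]'
python3 -m jog '[[[-0.01,-0.08,0,0,1],[-0.02,-0.16,0,0,1],[-0.03,-0.24,0,0,1],[-0.04,-0.32,0,0,1],[-0.05,-0.4,0,0,1],[-0.06,-0.48,0,0,1],[-0.07,-0.56,0,0,1],[-0.08,-0.63,0,0,1]]]'
python3 -m jog '[[[-0.002,-0.034,-0.03,0,1],[-0.002,-0.034,-0.09,0,1],[-0.002,-0.034,-0.16,0,1],[-0.002,-0.034,-0.22,0,1],[-0.002,-0.034,-0.27,0,1],[-0.002,-0.034,-0.3,0,1],[-0.002,-0.034,-0.307,0,1],[-0.002,-0.034,-0.307,0,1]]]'
python3 -m jog '[[[0,0,0,0,0.4],[0,0,0,0,0.4],[0,0,0,0,0.4],[0,0,0,0,0.4],[0,0,0,0,0.4],[0,0,0,0,0.4]]]'
```

```text
time_s: 8.32
ee_pos: [0.5037, -0.0236, 0.1768]
tool_rot: [2.567, -1.811, -0.001]
contact_force: [0.6, -1.4, 0.4]
width: 0.0853
finger_force: 0.0
time_s: 8.98
ee_pos: [0.4638, -0.339, 0.1766]
tool_rot: [2.566, -1.813, -0.001]
contact_force: [1.6, 0.1, -0.8]
width: 0.0853
finger_force: 0.0
time_s: 9.65
ee_pos: [0.4629, -0.3535, 0.022]
tool_rot: [2.566, -1.811, -0.005]
contact_force: [0.6, -0.1, 0.0]
width: 0.0855
finger_force: 0.0
time_s: 10.15
ee_pos: [0.4647, -0.3544, 0.0252]
tool_rot: [-2.567, 1.811, -0.005]
contact_force: [-1.8, 1.0, 6.0]
width: 0.0513
finger_force: 42.6
```

```bash
python3 -m jog '[[[0,0,0.02,0,0.4],[0,0,0.07,0,0.4],[0,0,0.13,0,0.4],[0,0,0.19,0,0.4],[0,0,0.23,0,0.4],[0,0,0.24,0,0.4]]]'
python3 -m jog '[[[0.004,0.02,0,0,0.4],[0.014,0.07,0,0,0.4],[0.03,0.14,0,0,0.4],[0.045,0.21,0,0,0.4],[0.06,0.28,0,0,0.4],[0.075,0.35,0,0,0.4],[0.09,0.42,0,0,0.4],[0.1,0.49,0,0,0.4]]]'
python3 -m jog '[[[0.014,0.07,0,0,0.4],[0.03,0.14,0,0,0.4],[0.044,0.21,0,0,0.4],[0.06,0.28,0,0,0.4],[0.075,0.35,0,0,0.4],[0.09,0.42,0,0,0.4],[0.1,0.49,0,0,0.4],[0.115,0.55,0,0,0.4]]]'
python3 -m jog '[[[0.124,0.59,0,0,0.4],[0.126,0.6,0,0,0.4],[0.126,0.6,-0.04,0,0.4],[0.126,0.6,-0.09,0,0.4],[0.126,0.6,-0.12,0,0.4],[0.126,0.6,-0.13,0,0.4],[0.126,0.6,-0.13,0,0.4]]]'
```

```text
time_s: 10.65
ee_pos: [0.4656, -0.3548, 0.148]
tool_rot: [-2.566, 1.81, -0.013]
contact_force: [1.2, -0.4, -1.3]
width: 0.0513
finger_force: 42.6
time_s: 11.32
ee_pos: [0.5124, -0.1065, 0.1412]
tool_rot: [2.565, -1.811, -0.005]
contact_force: [0.4, -0.1, -1.5]
width: 0.0512
finger_force: 42.5
time_s: 11.98
ee_pos: [0.5692, 0.1684, 0.1408]
tool_rot: [2.564, -1.809, -0.005]
contact_force: [0.5, 0.3, -2.8]
width: 0.0513
finger_force: 42.5
time_s: 12.57
ee_pos: [0.6275, 0.4445, 0.0836]
tool_rot: [2.563, -1.809, -0.003]
contact_force: [0.9, 0.8, -1.6]
width: 0.0516
finger_force: 42.5
```

I wrote the last call against the wrong start pose, so the arm overshot to y=.44. I'll lift, wait for it to settle, then check the scene.

```bash
python3 -m jog '[[[0,0,0.05,0,0.4],[0,0,0.11,0,0.4],[0,0,0.15,0,0.4],[0,0,0.15,0,0.4],[0,0,0.15,0,0.4]]]'
python3 - <<'E'
from h import *
c=cam('scene'); cv2.imwrite('pics/s5.png',cv2.resize(c['frame'][60:230,60:300],None,fx=3.3,fy=3.3,interpolation=cv2.INTER_CUBIC))
print(manip.state()['ee_pos'])
E
```

```text
time_s: 12.98
ee_pos: [0.6284, 0.4435, 0.1612]
tool_rot: [2.566, -1.811, -0.002]
contact_force: [-1.0, -1.2, -2.3]
width: 0.0515
finger_force: 42.8
[0.62778513 0.44275472 0.15972827]
```

View pics/s5.png

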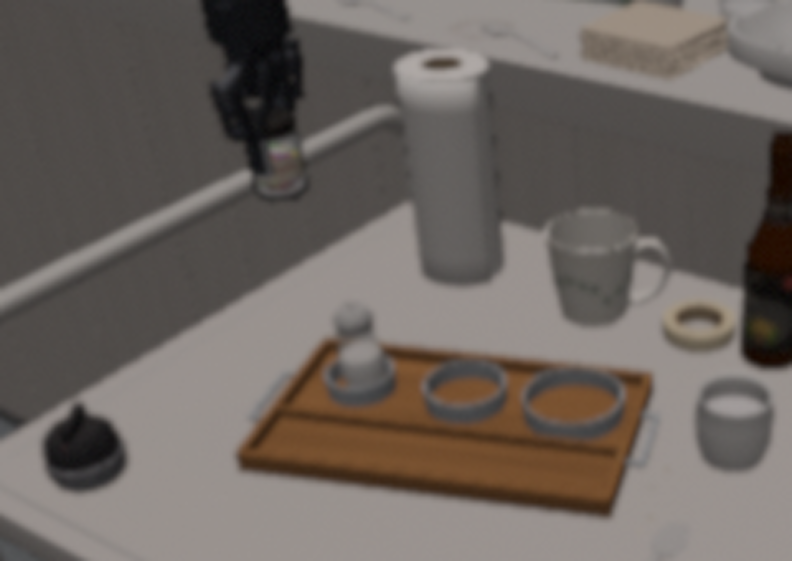

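The shaker stands in the small ring at (360,360), the jar is still held upright and nothing was disturbed. I'll bring the jar back to the medium ring.

```bash
python3 -m jog '[[[-0.006,-0.03,0,0,0.4],[-0.02,-0.09,0,0,0.4],[-0.034,-0.16,0,0,0.4],[-0.05,-0.24,0,0,0.4],[-0.066,-0.32,0,0,0.4],[-0.08,-0.4,0,0,0.4],[-0.095,-0.47,0,0,0.4],[-0.101,-0.5,0,0,0.4]]]'
python3 -m jog '[[[0,0,-0.02,0,0.4],[0,0,-0.06,0,0.4],[0,0,-0.11,0,0.4],[0,0,-0.14,0,0.4],[0,0,-0.15,0,0.4],[0,0,-0.15,0,0.4]]]'
```

```text
time_s: 13.7
ee_pos: [0.5753, 0.188, 0.16]
tool_rot: [2.558, -1.813, -0.006]
contact_force: [-0.5, -0.2, -2.0]
width: 0.0508
finger_force: 42.8
time_s: 14.2
ee_pos: [0.5772, 0.1927, 0.0842]
tool_rot: [2.562, -1.808, -0.004]
contact_force: [0.2, -0.8, -2.2]
width: 0.0513
finger_force: 42.7
```

```bash
python3 -m jog '[[[0,0,-0.02,0,0.4],[0,0,-0.05,0,0.4],[0,0,-0.08,0,0.4],[0,0,-0.094,0,0.4],[0,0,-0.1,0,0.4],[0,0,-0.1,0,0.4],[0,0,-0.1,0,0.4]]]'
python3 -m jog '[[[0,0,0,0,0.6],[0,0,0,0,0.8],[0,0,0,0,0.9],[0,0,0,0,1],[0,0,0,0,1],[0,0,0,0,1]]]'
python3 -m jog '[[[0,0,0.02,0,1],[0,0,0.07,0,1],[0,0,0.14,0,1],[0,0,0.21,0,1],[0,0,0.26,0,1],[0,0,0.28,0,1],[0,0,0.28,0,1]]]'
```

```text
time_s: 14.78
ee_pos: [0.5796, 0.1933, 0.0381]
tool_rot: [-2.566, 1.811, -0.001]
contact_force: [0.2, -0.0, -2.3]
width: 0.0511
finger_force: 42.7
time_s: 15.28
ee_pos: [0.5791, 0.193, 0.0378]
tool_rot: [-2.566, 1.811, -0.001]
contact_force: [0.4, 0.6, -0.6]
width: 0.0856
finger_force: 0.0
time_s: 15.87
ee_pos: [0.5804, 0.1937, 0.1814]
tool_rot: [-2.561, 1.808, -0.005]
contact_force: [0.3, -0.2, 0.2]
width: 0.0852
finger_force: 0.0
```

```bash
python3 -m jog '[[[0.01,-0.04,0,0,1],[0.03,-0.12,0,0,1],[0.05,-0.2,0,0,1],[0.07,-0.28,0,0,1],[0.09,-0.36,0,0,1],[0.11,-0.43,0,0,1],[0.12,-0.48,0,0,1],[0.122,-0.488,0,0,1]]]'
python3 -m jog '[[[0,0,-0.03,0,1],[0,0,-0.06,0,1],[0,0,-0.1,0,1],[0,0,-0.1,0,1],[0,0,-0.1,0,1]]]'
```

```text
time_s: 16.53
ee_pos: [0.6391, -0.0553, 0.1747]
tool_rot: [2.559, -1.817, -0.005]
contact_force: [0.1, 0.5, -0.4]
width: 0.0856
finger_force: 0.0
time_s: 16.95
ee_pos: [0.6385, -0.0508, 0.1252]
tool_rot: [2.564, -1.809, -0.006]
contact_force: [-0.5, -0.6, 1.2]
width: 0.0853
finger_force: 0.0
```

Run:
```python
from h import *
c=cam('top');W,D,o=world(c);Z=W[...,2]
for nm,(x,y),z in(('shaker',(.5435,.287),.098),('jar',(.577,.191),.083),('pot',(.639,-.052),.066)):
    m=(np.hypot(W[...,0]-x,W[...,1]-y)<.05)&(Z>z-.02)&(Z<z+.012);P=W[m]
    a,r=cv2.minEnclosingCircle(P[:,:2].astype(np.float32));print(nm,len(P),np.round(a,4),round(2*r,4),np.percentile(P[:,2],95).round(3))
print(manip.state()['ee_pos'])
c=cam('scene'); cv2.imwrite('pics/s6.png',cv2.resize(c['frame'][110:230,120:300],None,fx=4,fy=4,interpolation=cv2.INTER_CUBIC))
```

```text
shaker 100 [0.5444 0.2861] 0.0352 0.1
jar 81 [0.5751 0.2027] 0.0442 0.088
pot 40 [ 0.6253 -0.0427] 0.0536 0.07
[ 0.63962741 -0.05074823  0.12679362]
```

View pics/s6.png

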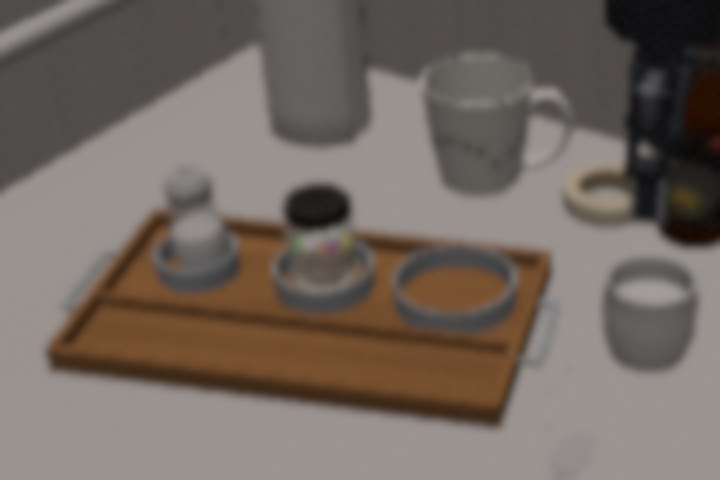

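The shaker at (195,235) and jar at (320,240) both stand upright in their rings, and the pot at (650,310) is untouched. Now I'll grasp the pot.

```bash
python3 -m jog '[[[0,0,-0.03,0,1],[0,0,-0.07,0,1],[0,0,-0.11,0,1],[0,0,-0.15,0,1],[0,0,-0.19,0,1],[0,0,-0.21,0,1],[0,0,-0.215,0,1],[0,0,-0.215,0,1]]]'
python3 -m jog '[[[0,0,0,0,0.6],[0,0,0,0,0.6],[0,0,0,0,0.6],[0,0,0,0,0.6],[0,0,0,0,0.6]]]' 40
```

```text
time_s: 17.72
ee_pos: [0.6403, -0.0509, 0.0202]
tool_rot: [2.567, -1.811, 0.001]
contact_force: [-0.3, -0.6, 0.2]
width: 0.0856
finger_force: 0.0
time_s: 18.13
ee_pos: [0.6412, -0.0509, 0.0221]
tool_rot: [-2.565, 1.81, -0.005]
contact_force: [-0.5, 1.2, 6.9]
width: 0.066
finger_force: 45.8
```

```bash
python3 -m jog '[[[0,0,0.02,0,0.6],[0,0,0.06,0,0.6],[0,0,0.11,0,0.6],[0,0,0.15,0,0.6],[0,0,0.16,0,0.6],[0,0,0.16,0,0.6]]]'
python3 -m jog '[[[-0.004,0.02,0,0,0.6],[-0.015,0.07,0,0,0.6],[-0.027,0.14,0,0,0.6],[-0.04,0.21,0,0,0.6],[-0.05,0.27,0,0,0.6],[-0.056,0.292,0,0,0.6],[-0.056,0.292,0,0,0.6],[-0.056,0.292,0,0,0.6]]]'
```

```text
time_s: 18.63
ee_pos: [0.6406, -0.0509, 0.1017]
tool_rot: [-2.564, 1.811, -0.004]
contact_force: [0.0, 0.3, -2.2]
width: 0.0658
finger_force: 45.9
time_s: 19.3
ee_pos: [0.6106, 0.0955, 0.0982]
tool_rot: [2.566, -1.808, -0.003]
contact_force: [0.1, -0.3, -2.6]
width: 0.066
finger_force: 45.8
```

```bash
python3 -m jog '[[[0.002,0,-0.03,0,0.6],[0.002,0,-0.07,0,0.6],[0.002,0,-0.1,0,0.6],[0.002,0,-0.125,0,0.6],[0.002,0,-0.135,0,0.6],[0.002,0,-0.138,0,0.6],[0.002,0,-0.138,0,0.6],[0.002,0,-0.138,0,0.6]]]'
python3 -m jog '[[[0,0,0,0,0.85],[0,0,0,0,0.95],[0,0,0,0,1],[0,0,0,0,1],[0,0,0,0,1],[0,0,0,0,1]]]'
python3 -m jog '[[[0,0,0.02,0,1],[0,0,0.07,0,1],[0,0,0.14,0,1],[0,0,0.21,0,1],[0,0,0.26,0,1],[0,0,0.28,0,1],[0,0,0.28,0,1]]]'
```

```text
time_s: 19.97
ee_pos: [0.6132, 0.0943, 0.0309]
tool_rot: [-2.565, 1.813, -0.0]
contact_force: [-0.8, 0.8, -2.7]
width: 0.066
finger_force: 45.8
time_s: 20.47
ee_pos: [0.6131, 0.0951, 0.0311]
tool_rot: [-2.566, 1.811, -0.0]
contact_force: [0.2, -0.3, -0.6]
width: 0.0854
finger_force: 0.0
time_s: 21.05
ee_pos: [0.6145, 0.0955, 0.175]
tool_rot: [-2.562, 1.808, -0.007]
contact_force: [1.1, 0.3, -0.2]
width: 0.0854
finger_force: 0.0
```

```bash
python3 -m jog '[[[-0.02,-0.02,0,0.03,1],[-0.05,-0.06,0,0.07,0.8],[-0.09,-0.1,0,0.11,0.6],[-0.13,-0.14,0,0.15,0.5],[-0.17,-0.19,0,0.19,0.4],[-0.21,-0.24,0,0.23,0.4],[-0.25,-0.28,0,0.27,0.4],[-0.28,-0.31,0,0.31,0.4]]]'
python3 -m jog '[[[-0.014,-0.014,-0.03,0.03,0.4],[-0.014,-0.014,-0.07,0.07,0.4],[-0.014,-0.014,-0.11,0.1,0.4],[-0.014,-0.014,-0.15,0.1,0.4],[-0.014,-0.014,-0.19,0.1,0.4],[-0.014,-0.014,-0.22,0.1,0.4],[-0.014,-0.014,-0.24,0.1,0.4],[-0.014,-0.014,-0.24,0.1,0.4]]]'
python3 -m jog '[[[0,0,-0.03,0,0.4],[0,0,-0.05,0,0.4],[0,0,-0.05,0,0.4],[0,0,-0.05,0,0.4]]]'
python3 - <<'E'
from h import *
print(manip.state()['ee_pos'])
c=cam('scene'); cv2.imwrite('pics/s7.png',cv2.resize(c['frame'][150:280,200:330],None,fx=4.5,fy=4.5,interpolation=cv2.INTER_CUBIC))
E
```

```text
time_s: 21.72
ee_pos: [0.4697, -0.0615, 0.1691]
tool_rot: [3.115, -0.4, -0.007]
contact_force: [0.4, -0.6, -0.1]
width: 0.0338
finger_force: 0.0
time_s: 22.38
ee_pos: [0.4627, -0.0675, 0.0475]
tool_rot: [3.14, 0.083, -0.013]
contact_force: [0.3, 0.4, 0.0]
width: 0.0344
finger_force: 0.0
time_s: 22.72
ee_pos: [0.4653, -0.0672, 0.0256]
tool_rot: [3.14, 0.085, -0.003]
contact_force: [-0.0, 0.1, 0.4]
width: 0.0339
finger_force: 0.0
[ 0.46530998 -0.06719589  0.02556532]
```

View pics/s7.png

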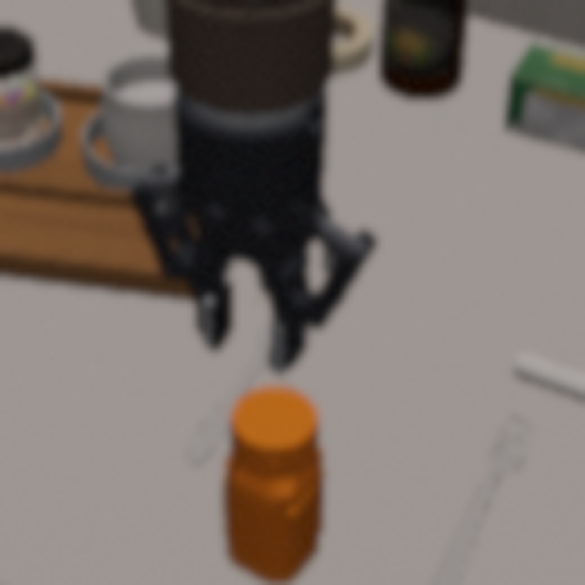

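The fingertips at (215,345) and (285,365) straddle the spoon's handle. I'll descend gently.

```bash
python3 -m jog '[[[0,0,-0.012,0,0.4],[0,0,-0.024,0,0.4],[0,0,-0.034,0,0.4],[0,0,-0.038,0,0.4],[0,0,-0.038,0,0.4],[0,0,-0.038,0,0.4]]]' 50
python3 -m jog '[[[0,0,-0.002,0,0.4],[0,0,-0.002,0,0.4],[0,0,-0.002,0,0.4]]]'
python3 -m jog '[[[0,0,-0.002,0,0.4],[0,0,-0.002,0,0.4],[0,0,-0.002,0,0.4]]]'
```

```text
time_s: 23.27
ee_pos: [0.4659, -0.0671, 0.0067]
tool_rot: [3.14, 0.085, -0.001]
contact_force: [-0.7, -0.1, -0.4]
width: 0.0342
finger_force: 0.0
time_s: 23.52
ee_pos: [0.466, -0.0671, 0.006]
tool_rot: [-3.14, -0.085, -0.0]
contact_force: [0.3, -0.2, -0.1]
width: 0.034
finger_force: 0.0
time_s: 23.77
ee_pos: [0.4659, -0.0671, 0.0049]
tool_rot: [-3.14, -0.085, 0.0]
contact_force: [0.4, 0.5, -0.8]
width: 0.0339
finger_force: 0.0
```

```bash
python3 -m jog '[[[0,0,-0.003,0,0.4],[0,0,-0.006,0,0.4],[0,0,-0.006,0,0.4]]]'
python3 -m jog '[[[0,0,0,0,0.3],[0,0,0,0,0.2],[0,0,0,0,0.1],[0,0,0,0,0.1],[0,0,0,0,0.1],[0,0,0,0,0.1]]]'
```

```text
time_s: 24.02
ee_pos: [0.4657, -0.0671, 0.0016]
tool_rot: [3.14, 0.085, -0.001]
contact_force: [0.8, 0.1, 0.3]
width: 0.0344
finger_force: 0.0
time_s: 24.52
ee_pos: [0.4659, -0.067, 0.0021]
tool_rot: [-3.14, -0.085, -0.0]
contact_force: [-1.9, 0.2, 4.9]
width: 0.0185
finger_force: 48.8
```

```bash
python3 -m jog '[[[0,0,0.01,0,0.1],[0,0,0.03,0,0.1],[0,0,0.06,0,0.1],[0,0,0.1,0,0.1],[0,0,0.14,0,0.1],[0,0,0.17,0,0.1],[0,0,0.18,0,0.1],[0,0,0.18,0,0.1]]]'
python3 - <<'E'
from h import *
c=cam('scene'); cv2.imwrite('pics/s8.png',cv2.resize(c['frame'][130:280,190:340],None,fx=4,fy=4,interpolation=cv2.INTER_CUBIC))
E
```

```text
time_s: 25.18
ee_pos: [0.4667, -0.0669, 0.0931]
tool_rot: [-3.14, -0.085, -0.005]
contact_force: [-0.8, -0.3, -0.3]
width: 0.0182
finger_force: 48.8
```

View pics/s8.png

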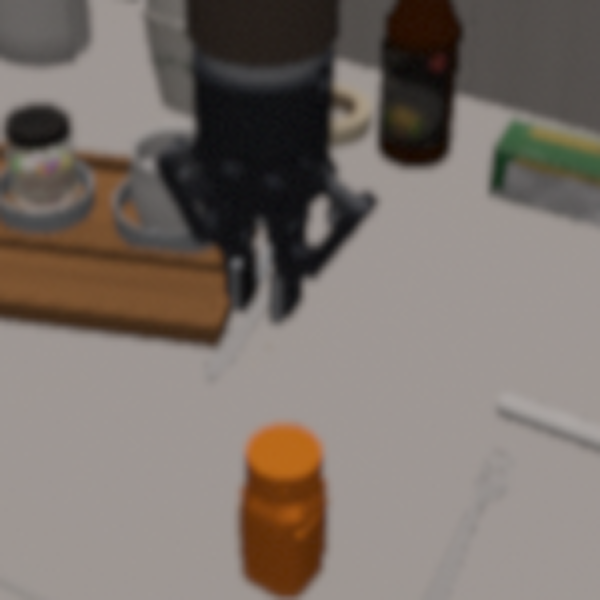

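The spoon is held level; its handle end is at (210,375). I'll place it at local y=-51 mm in the channel, between the pot and jar, so the finger linkage clears both.

```bash
python3 -m jog '[[[0.003,0.01,0.02,-0.02,0.1],[0.01,0.04,0.05,-0.06,0.1],[0.02,0.08,0.06,-0.1,0.1],[0.03,0.13,0.06,-0.14,0.1],[0.042,0.18,0.06,-0.18,0.1],[0.054,0.23,0.06,-0.22,0.1],[0.066,0.28,0.06,-0.26,0.1],[0.076,0.32,0.06,-0.3,0.1]]]'
python3 -m jog '[[[0.007,0.03,0,-0.03,0.1],[0.01,0.04,0,-0.07,0.1],[0.01,0.04,0,-0.1,0.1],[0.01,0.04,0,-0.108,0.1],[0.01,0.04,-0.03,-0.108,0.1],[0.01,0.04,-0.06,-0.108,0.1],[0.01,0.04,-0.08,-0.108,0.1],[0.01,0.04,-0.08,-0.108,0.1]]]'
python3 - <<'E'
from h import *
print(manip.state()['ee_pos'],manip.state()['tool_rot'])
c=cam('scene'); cv2.imwrite('pics/s9.png',cv2.resize(c['frame'][100:250,120:320],None,fx=4,fy=4,interpolation=cv2.INTER_CUBIC))
E
```

```text
time_s: 25.9
ee_pos: [0.5034, 0.0943, 0.1202]
tool_rot: [2.834, -1.351, -0.003]
contact_force: [0.1, 0.1, 0.2]
width: 0.0186
finger_force: 48.8
time_s: 26.57
ee_pos: [0.5067, 0.1119, 0.0785]
tool_rot: [2.566, -1.801, -0.006]
contact_force: [-0.1, 0.0, -0.2]
width: 0.0183
finger_force: 48.8
[0.50668207 0.11187638 0.07847394] [ 2.56620931 -1.80098491 -0.00577837]
```

View pics/s9.png

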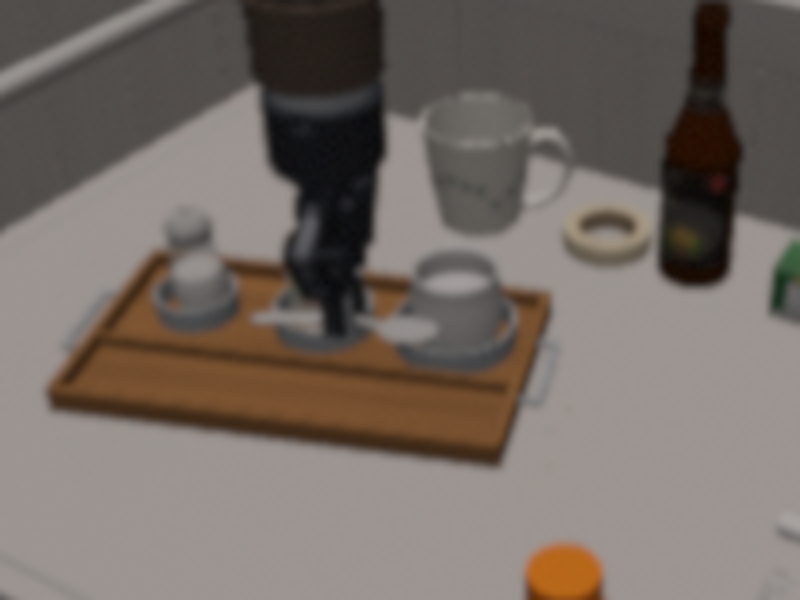

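The spoon spans (255,318) to (435,330), level and parallel to the channel. I'll lower it.

```bash
python3 -m jog '[[[0.005,0.002,-0.02,0,0.1],[0.005,0.002,-0.05,0,0.1],[0.005,0.002,-0.08,0,0.1],[0.005,0.002,-0.1,0,0.1],[0.005,0.002,-0.11,0,0.1],[0.005,0.002,-0.11,0,0.1]]]'
python3 -m jog '[[[0,0,-0.008,0,0.1],[0,0,-0.014,0,0.1],[0,0,-0.018,0,0.1],[0,0,-0.018,0,0.1],[0,0,-0.018,0,0.1]]]'
```

```text
time_s: 27.12
ee_pos: [0.511, 0.1137, 0.0258]
tool_rot: [2.571, -1.803, -0.001]
contact_force: [0.9, 0.3, -0.7]
width: 0.0183
finger_force: 48.8
time_s: 27.53
ee_pos: [0.5115, 0.114, 0.0181]
tool_rot: [-2.572, 1.804, -0.0]
contact_force: [-0.0, 0.7, -0.8]
width: 0.0187
finger_force: 48.8
```

```bash
python3 -m jog '[[[-0.003,-0.001,-0.004,0,0.1],[-0.003,-0.001,-0.008,0,0.1],[-0.003,-0.001,-0.011,0,0.1],[-0.003,-0.001,-0.011,0,0.1],[-0.003,-0.001,-0.011,0,0.1]]]'
```

```text
time_s: 27.95
ee_pos: [0.5099, 0.1134, 0.0123]
tool_rot: [2.572, -1.804, -0.0]
contact_force: [0.1, 0.2, 0.9]
width: 0.0186
finger_force: 48.8
```

```bash
python3 -m jog '[[[0,0,-0.002,0,0.1],[0,0,-0.002,0,0.2],[0,0,-0.002,0,0.25],[0,0,-0.002,0,0.33],[0,0,-0.002,0,0.33],[0,0,-0.002,0,0.33]]]'
python3 -m jog '[[[0,0,0.01,0,0.33],[0,0,0.03,0,0.33],[0,0,0.06,0,0.33],[0,0,0.12,0,0.33],[0,0,0.19,0,0.33],[0,0,0.26,0,0.33],[0,0,0.32,0,0.33],[0,0,0.34,0,0.33]]]'
python3 -m jog '[[[-0.03,-0.06,0,0,0.4],[-0.06,-0.13,0,0,0.4],[-0.09,-0.2,0,0,0.4],[-0.12,-0.27,0,0,0.4],[-0.15,-0.34,0,0,0.4],[-0.16,-0.4,0,0,0.4],[-0.16,-0.44,0,0,0.4],[-0.16,-0.46,0,0,0.4]]]'
cat > v.py <<'E'
from h import *
c=cam('top');t=cv2.resize(c['frame'][120:240,130:390],None,fx=3,fy=3,interpolation=cv2.INTER_CUBIC)
W,D,o=world(c)
for nm,(x,y),z in(('shaker',(.5435,.287),.098),('jar',(.577,.191),.083),('pot',(.612,.0955),.074)):
    m=(np.hypot(W[...,0]-x,W[...,1]-y)<.05)&(W[...,2]>z-.02)&(W[...,2]<z+.012);P=W[m]
    a,r=cv2.minEnclosingCircle(P[:,:2].astype(np.float32));print(nm,len(P),np.round(a,4),round(2*r,4),np.percentile(P[:,2],95).round(3))
c=cam('scene');s=cv2.resize(c['frame'][130:220,120:320],None,fx=3.9,fy=2.3*1.0,interpolation=cv2.INTER_CUBIC)
s=cv2.resize(s,(780,220));cv2.imwrite('pics/fin.png',np.vstack([t,s]))
E
python3 v.py
```

```text
time_s: 28.45
ee_pos: [0.51, 0.1135, 0.0115]
tool_rot: [-2.572, 1.804, -0.0]
contact_force: [0.2, 0.4, -0.4]
width: 0.028
finger_force: 0.0
time_s: 29.12
ee_pos: [0.5123, 0.1143, 0.1879]
tool_rot: [-2.566, 1.797, -0.009]
contact_force: [0.2, 0.4, 1.3]
width: 0.0282
finger_force: 0.0
time_s: 29.78
ee_pos: [0.4291, -0.1185, 0.1821]
tool_rot: [-2.569, 1.807, -0.001]
contact_force: [-0.3, 0.5, 0.5]
width: 0.0344
finger_force: 0.0
shaker 100 [0.5447 0.2857] 0.0357 0.099
jar 220 [0.5775 0.1914] 0.0521 0.089
pot 157 [0.611  0.0924] 0.0672 0.077
```

View pics/fin.png

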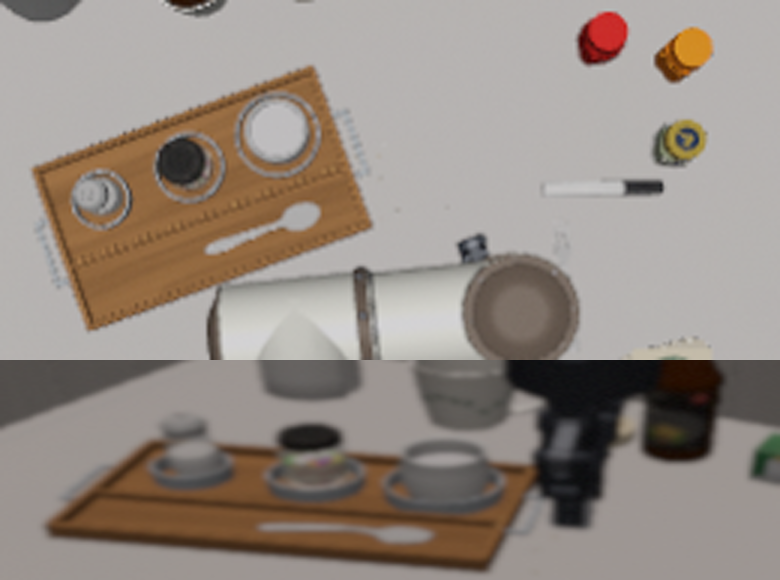

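The three vessels stand in their rings at (97,198), (188,162) and (277,130). The spoon lies lengthwise in the channel from (210,248) to (318,215), and the arm is clear, so I'll hand in.

```bash
python3 -c "from station import manip; print(manip.hand_in())"
```

```text
the job is handed in; nothing more can be done
None
```

The caddy is loaded and handed in: the shaker, sprinkle jar and cream pot stand upright in their rings, the teaspoon lies lengthwise in the channel, and the spice jar and cake fork were not touched.

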